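# Look into the blue flip-lid box

## Task

Show whether there is any garlic left in the box with the blue lid: press its yellow thumb button so that the lid pops open, let the lid stand wide open for two seconds, then push it down until it snaps shut and stays shut by itself. Leave the box with the green lid closed.

Things in the scene. Friction and masses are not known exactly. Their poses are not given: they have to be found in the camera images.
- blue_box: White box with a blue flip lid and yellow thumb button (its twin has a green lid); fixed to the worktop. Box 95 x 100 mm, 92 high when shut; button bracket juts 55 mm from its front. Origin: underside centre of the box; x from button side to hinge side, z up. Turned up to 25 degrees. The yellow latch nose stands at x = -64 to -52 mm, 101 mm high, 18 wide, between button and lid.
- blue_box_lid (a joint): Its lid, rad: 0 shut and latched; sprung, rises to 0.8 (open) once unlatched. Smooth 10 mm plate from its hinge (x = 45 mm, height 81 mm, axis along y) to x = -50 mm; top at 91 mm when shut. Open, its free edge is at x = -21 to -14 mm, 156 mm high. To shut: push straight down at about x = -8 mm, y = 0 (box frame) to the shut height: 2 N at first, 5 to 12 N as it snaps, more if further back.
- blue_box_button (a joint): Its thumb button, rad: 0 released, 0.30 fully down (middle of pad 9 mm lower); lets the lid go at about 0.2. Pad 30 mm (x) by 26 mm (y), middle at x = -92 mm, y = 0 in the box frame, top 80 mm above the worktop. Press the pad straight down; it tilts about a pivot at x = -60 mm. About 2 to 3 N presses it fully down; it springs back.
- green_box_lid (a joint): Lid of the green-lidded box, rad: 0 shut and latched, opens to 0.8; it must stay shut.

How it is judged:
By the outcome, as a careful person would: the job done as asked, in the order asked, and still so for the second after the job is handed in, with the robot touching nothing.
It also fails if it takes over 42 s, if anything falls off the work surface, if the arm or the gripper's body presses on something with over 40 N, if the wrist force passes 120 N, or if a joint passes its speed limit or range.

## Robot

A 7-joint arm with a two-finger parallel gripper is mounted at the origin on a cart in front of the work surface, level with it; the furniture and walls round the work are solid. World frame = base frame: x ahead of the robot, y to its left, z up, the work surface at z = 0. Lengths are in m, angles in rad, forces in N, time in s.
With the tool pointing down it reaches from about 0.425 to 0.925 m from the base axis. Payload 6.8 kg.
Tool frame: the origin (TCP) lies at the very end of the fingers, on their centre line; the grasp point (between the pads) lies 19 mm behind it; z points along the fingers, y is the line along which they close (so a half turn about z gives the same grasp; the last joint's range is limited). The gripper opens to 85 mm and grips with 20 to 120 N. Pads are 22 mm wide; open, the fingers measure 114 mm over their backs; the gripper's body (76 mm by 85 mm) begins 54 mm behind the grasp point. The pads swing forward as they close: fully open they stand 13 mm farther back than shut.
Start: joints at [1.084, 0.477, 0.022, 1.555, -0.011, 1.109, -0.083], TCP at [0.25, -0.627, 0.21] pointing down, gripper open.
Joint ranges: [-2.96, 2.96], [-0.34, 2.1], [-1.41, 1.46], [0.24, 2.44], [-1.37, 4.51], [0.17, 1.92], [-2.96, 2.96]. Speed limits (rad/s): [2.39, 2.39, 3.14, 3.14, 3.14, 3.14, 3.14].

## Interface

Orientations are given as a unit quaternion [x, y, z, w].
In Python, from workcell import telemetry, vision, ticket gives the robot as it stands.
- The arm moves only by the tool play_rows, never from a script. Its argument "plan" is a list of rows, each a list of 3 entries, a list of its own where there are three numbers: the opening, from 0 (shut) to 1 (fully open), then the shift along the tool's x, y, z in mm, then the turn, a rotation vector about the tool's x, y, z in degrees. In form: [[gripper, [dx, dy, dz], [wx, wy, wz]], ...]. A call has 1 to 10 rows; each row is the pose to reach, as a shift and turn from the pose commanded when the call began, along the tool's axes at that moment; what a row does not reach only later rows make up. A row lasts 1/8 s, in which the tool goes at most 62.5 mm and 10.7 degrees, less where a joint would pass 70% of its speed; a pose out of reach is approached as far as the arm can. A call with a gripper value outside its range is refused whole. The fingers move at their own pace and stop on an object; "newtons" is the grip in N (left out, the last holds). Time passes only in rows, so rows that repeat a pose let the fingers close. It gives the time, the measured TCP pose, the force, the opening and the grip force at its end, in the units of the state.
- telemetry.state(): the state, without advancing time (a new reading comes with each control period).
- vision.snapshot(name): name is "side" or "top"; returns the picture (400x640x3 uint8, blue, green, red); there is no depth.
- vision.camera_info(name): a dict with "K" (3x3 intrinsics, pixels), "rvec" (rotation vector, rad) and "tvec" (3), from world to camera coordinates, as OpenCV has them. Camera axes: x right, y down, z forward; pixel columns grow to the right and rows downward; lengths in m; the calibration is good to about 2 mm. A picture is of the moment at which its call begins. camera_info takes no time and is no camera call.
- ticket.close_job(): hands the job in; it is judged then, once.
The state is a dict: "clock": time; "joint_positions": joint angles; "joint_velocities": joint speeds; "effort": joint torques, N m; "tcp_pos": TCP position; "orientation": TCP orientation; "contact_force": force on the tool from outside, world axes, zero at the start; "torque": the same for the moment, N m; "grip_width": finger opening in m; "gripper_force": force on a finger pad.
Only numpy, scipy, OpenCV 4.12 (cv2) and the standard library are available. Lean on these libraries where they do the work, as an engineer would, in place of code of your own. Each camera call takes 0.05 s, during which the arm holds its last target. There are 200 camera calls.

## Working session

There is one attempt and no reset: what is moved stays moved. The work goes in short steps, Python scripts to look and compute and a tool call to move; the robot and the scene stay as the last step left them, time stands still between calls to the robot, and variables do not carry over. Pictures are saved under pics/ and viewed, at most 10 in all, crops included, and the job is handed in when it is done.

Besides the shell and the picture viewer there is one more tool, called after "Request:" as name([rows], argument=value, ...), one row to a line, values as JSON. play_rows: Moves the arm, as the interface text tells. Its arguments: {"type":"object","properties":{"plan":{"type":"array","items":{"type":"array"}},"newtons":{"type":"number"}},"required":["plan"]}

```bash
mkdir -p pics
python3 - <<'E'
from workcell import telemetry, vision
import cv2
for n in ("top","side"):
    cv2.imwrite(f"pics/{n}0.png",vision.snapshot(n)); print(vision.camera_info(n))
print(telemetry.state())
E
```

```text
{'K': array([[413.39497152,   0.        , 314.86114137],
       [  0.        , 413.39497152, 202.79959341],
       [  0.        ,   0.        ,   1.        ]]), 'rvec': array([ 2.04361558, -2.18147623,  0.2353741 ]), 'tvec': array([0.05639723, 0.50880047, 0.88572249])}
{'K': array([[475.24770363,   0.        , 320.16479941],
       [  0.        , 475.24770363, 194.81435646],
       [  0.        ,   0.        ,   1.        ]]), 'rvec': array([ 0.63671685, -2.53755166,  1.26440388]), 'tvec': array([0.44819422, 0.1784175 , 1.0417793 ])}
{'clock': 0.1, 'joint_positions': array([ 1.08391789,  0.47772999,  0.02234734,  1.55635559, -0.01150112,
        1.10927371, -0.08310081]), 'joint_velocities': array([ 0.00010939, -0.00104084,  0.00135844, -0.0026313 ,  0.00038922,
        0.00066939,  0.0016138 ]), 'effort': array([ 5.15800493e-03, -5.97754383e+01,  1.61444653e+00, -2.81952435e+01,
        1.28854369e-02,  4.95900764e-03, -1.82648427e-05]), 'tcp_pos': array([ 0.24938206, -0.62663586,  0.20891336]), 'orientation': array([ 9.82117707e-01,  1.88266137e-01, -2.12985521e-04, -7.91026708e-04]), 'contact_force': array([-1.40726438, -0.7201633 , -0.08707272]), 'torque': array([-0.00555879,  0.03468742,  0.03888232]), 'gripper_force': 0.0, 'grip_width': 0.08549926442554374}
```

View pics/top0.png

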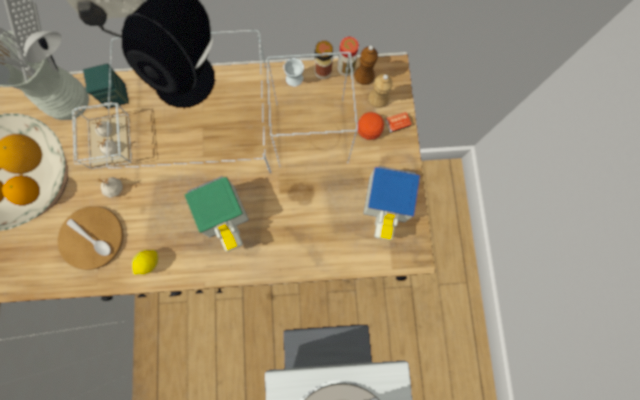

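View pics/side0.png

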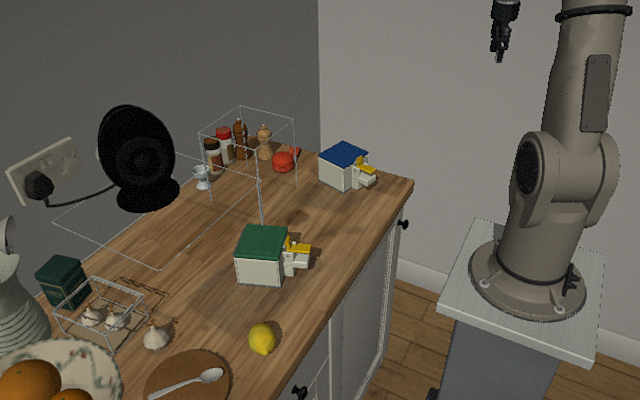

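Run:
```python
import cv2,numpy as np
t=cv2.imread("pics/top0.png");s=cv2.imread("pics/side0.png")
a=cv2.resize(t[155:255,350:440],None,fx=6,fy=6,interpolation=cv2.INTER_CUBIC)
b=cv2.resize(s[135:205,310:385],None,fx=6,fy=6,interpolation=cv2.INTER_CUBIC)
a=a[:,:400] if 0 else cv2.resize(a,(400*540//600+0,400))
b=cv2.resize(b,(428,400))
cv2.imwrite("pics/crop0.png",np.hstack([a,b])); print(a.shape,b.shape)
```

```text
(400, 360, 3) (400, 428, 3)
```

View pics/crop0.png

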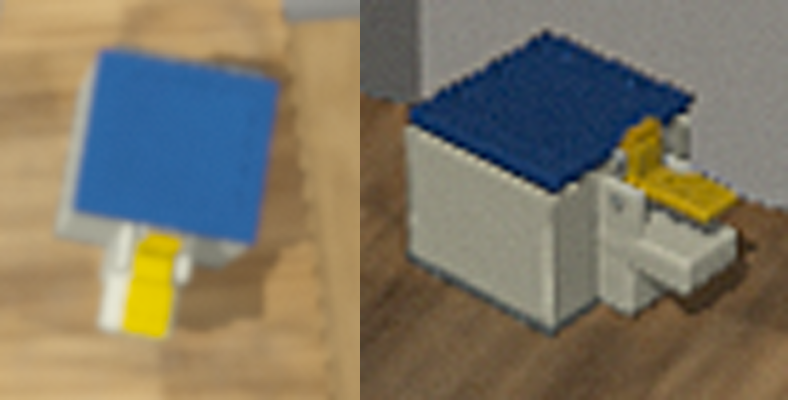

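```bash
cat > h.py <<'E'
import numpy as np,cv2
from scipy.optimize import least_squares
from scipy.spatial.transform import Rotation as R
from workcell import telemetry,vision
def proj(n,P):
    c=vision.camera_info(n); return cv2.projectPoints(np.array(P,float).reshape(-1,3),c["rvec"],c["tvec"],c["K"],None)[0][:,0]
E
python3 - <<'E'
from h import *
L=np.array([[-.05,.05,.091],[-.05,-.05,.091],[.045,-.05,.091],[.045,.05,.091],[-.107,.013,.078],[-.107,-.013,.078]])
T=np.array([[75,208],[257,243],[278,80],[98,50],[122,332],[167,338]])/4+[350,155]
S=np.array([[197,192],[333,100],[188,32],[48,112],[350,218],[378,200]])/5.71+[310,135]
def W(p): return L@R.from_euler('z',p[2]).as_matrix().T+[p[0],p[1],0]
def f(p): w=W(p); return np.r_[(proj("top",w)-T).ravel(),(proj("side",w)-S).ravel()]
r=least_squares(f,[.5,-.1,0],loss='soft_l1'); print(r.x,np.degrees(r.x[2])); print(f(r.x).reshape(-1,2).round(1))
p=r.x
c,s=np.cos(p[2]),np.sin(p[2])
for x in(-.092,-.102,-.058,-.008): print(x,p[0]+c*x,p[1]+s*x)
q=telemetry.state(); M=R.from_quat(q["orientation"]).as_matrix(); print(M.round(3))
for x in(-.092,-.102,-.008): print((M.T@(np.array([p[0]+c*x,p[1]+s*x,.21])-q["tcp_pos"])*1000).round())
E
```

```text
[ 0.52040363 -0.15138738 -0.24868396] -14.248541159100457
[[-0.9  1.1]
 [-0.9  0.6]
 [-0.4 -0.1]
 [-0.  -0.6]
 [-0.7 -0.4]
 [-0.1  0.2]
 [ 0.6 -3. ]
 [ 0.6 -2. ]
 [-0.4 -1.6]
 [ 0.1 -1.7]
 [-0.3 -1.2]
 [ 0.8 -2.2]]
-0.092 0.4312338113470492 -0.1287435509513647
-0.102 0.4215414395786133 -0.12628226480334662
-0.058 0.4641878753597315 -0.13711192385462612
-0.008 0.5126497342019113 -0.14941835459471645
[[ 0.929  0.37  -0.001]
 [ 0.37  -0.929  0.001]
 [-0.    -0.002 -1.   ]]
[ 353. -395.   -0.]
[ 345. -401.   -0.]
[ 421. -346.   -1.]
```

Request:
play_rows([
  [0, [45, -50, 0], [0, 0, 5]],
  [0, [90, -100, 0], [0, 0, 10]],
  [0, [135, -150, 0], [0, 0, 15]],
  [0, [180, -200, 0], [0, 0, 20]],
  [0, [225, -250, 0], [0, 0, 25]],
  [0, [265, -300, 0], [0, 0, 30]],
  [0, [310, -350, 0], [0, 0, 34]],
  [0, [350, -397, 0], [0, 0, 36]],
  [0, [350, -397, 0], [0, 0, 36]],
  [0, [350, -397, 20], [0, 0, 36]],
])

```text
clock: 1.35
tcp_pos: [0.43, -0.1262, 0.1907]
orientation: [0.993, -0.122, 0.002, -0.0]
contact_force: [-0.8, -0.2, 0.1]
grip_width: 0.0
gripper_force: 0.0
```

Request:
play_rows([
  [0, [-2, 2, 30], [0, 0, 0]],
  [0, [-2, 2, 60], [0, 0, 0]],
  [0, [-2, 2, 85], [0, 0, 0]],
  [0, [-2, 2, 85], [0, 0, 0]],
])

```text
clock: 1.85
tcp_pos: [0.4238, -0.13, 0.1033]
orientation: [0.992, -0.124, -0.002, -0.0]
contact_force: [-0.1, 0.3, 0.5]
grip_width: -0.0001
gripper_force: 0.0
```

Run:
```python
from h import *
print(telemetry.state()["tcp_pos"],telemetry.state()["contact_force"])
t=vision.snapshot("top");s=vision.snapshot("side")
a=cv2.resize(t[165:255,345:435],(400,400),interpolation=cv2.INTER_CUBIC)
b=cv2.resize(s[115:205,310:400],(400,400),interpolation=cv2.INTER_CUBIC)
cv2.imwrite("pics/crop1.png",np.hstack([a,b]))
```

```text
[ 0.42383685 -0.12995597  0.10330473] [-0.07204525  0.27818257  0.46047411]
```

View pics/crop1.png

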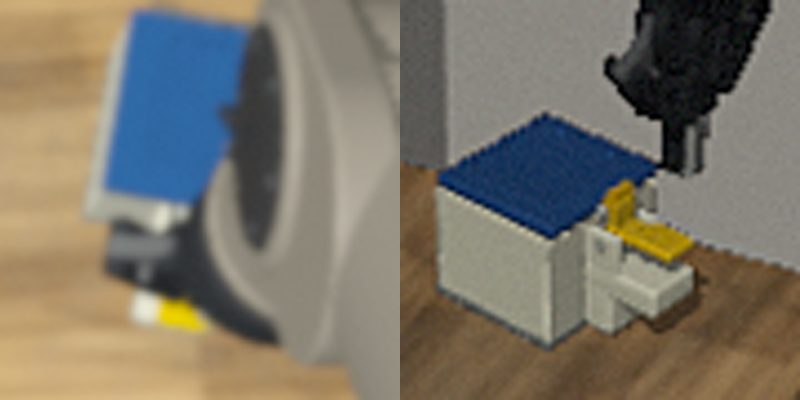

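Side view: finger tip at crop (685,172), full picture about (374,154), over the yellow pad (650,240). Top view: the pad mostly hidden under the gripper. I'll compare the tip with the projected TCP.

Run:
```python
from h import *
p=[.5204,-.1514,-.2487]; c,s=np.cos(p[2]),np.sin(p[2])
t=telemetry.state()["tcp_pos"]
print(proj("side",[t]), proj("side",[t-[0,0,.0233]]))
d=t[:2]-p[:2]; print("tcp in box frame",c*d[0]+s*d[1],-s*d[0]+c*d[1])
P=[[p[0]+c*x-s*y,p[1]+s*x+c*y,.08] for x,y in((-.092,0),(-.107,.013),(-.107,-.013),(-.077,.013))]
print((proj("side",P)-[310,115])*4.444+[400,0])
```

```text
[[372.14788421 159.23592677]] [[371.70965762 166.72205425]]
tcp in box frame -0.09688216556423877 -0.0028725059530166873
[[664.56403832 231.59986351]
 [671.03281786 250.15669888]
 [698.14921085 231.78652077]
 [631.01827464 231.41342527]]
```

Request:
play_rows([
  [0, [0, -2, 8], [0, 0, 0]],
  [0, [1, -3, 16], [0, 0, 0]],
  [0, [1, -3, 16], [0, 0, 0]],
])

```text
clock: 2.33
tcp_pos: [0.427, -0.1275, 0.0884]
orientation: [0.992, -0.124, -0.0, -0.0]
contact_force: [-0.0, 0.3, -0.5]
grip_width: -0.0002
gripper_force: 0.0
```

Run:
```python
from h import *
t=telemetry.state()["tcp_pos"]
print(t,telemetry.state()["contact_force"],(proj("side",[t])-[330,130])*10)
s=vision.snapshot("side")
cv2.imwrite("pics/crop2.png",cv2.resize(s[130:190,330:400],(700,600),interpolation=cv2.INTER_CUBIC))
```

```text
[ 0.42702883 -0.12745757  0.08838226] [-4.02266779e-04  3.43066922e-01 -5.05766390e-01] [[409.51966275 350.90795244]]
```

View pics/crop2.png

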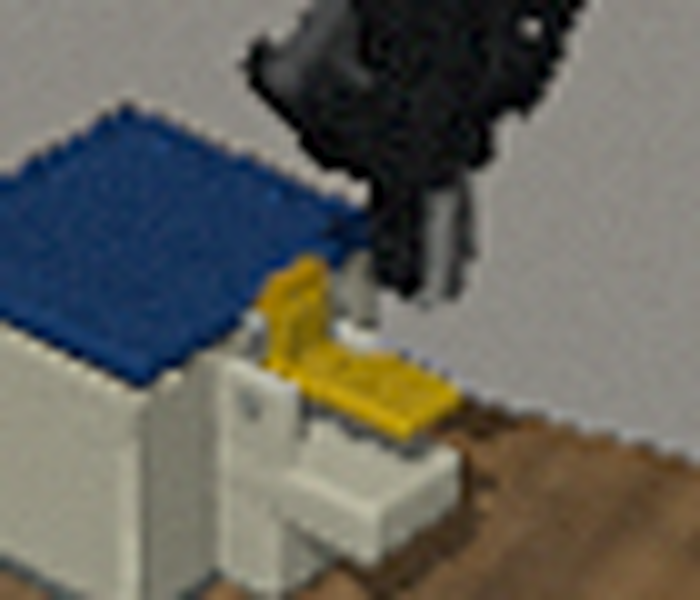

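Tip seen at crop (420,298), pad middle about (380,375); the projected TCP is at (410,351), so the tip looks higher than expected. Contact will show; descending in small steps.

Request:
play_rows([
  [0, [0, 0, 4], [0, 0, 0]],
  [0, [0, 0, 8], [0, 0, 0]],
  [0, [0, 0, 10], [0, 0, 0]],
  [0, [0, 0, 10], [0, 0, 0]],
])

```text
clock: 2.88
tcp_pos: [0.4272, -0.1276, 0.0787]
orientation: [0.992, -0.124, -0.0, -0.0]
contact_force: [-0.4, -0.1, -0.3]
grip_width: -0.0001
gripper_force: 0.0
```

Run:
```python
from h import *
q=telemetry.state();t=q["tcp_pos"]
print(t,q["contact_force"],q["torque"],(proj("side",[t])-[330,130])*8)
a=vision.snapshot("side")[130:190,330:400]; b=vision.snapshot("top")[170:230,360:390]
cv2.imwrite("pics/crop3.png",np.hstack([cv2.resize(x,None,fx=8,fy=8,interpolation=cv2.INTER_CUBIC) for x in (a,b)]))
```

```text
[ 0.42719832 -0.12762492  0.07865076] [-0.38355545 -0.122815   -0.32308087] [-0.03774334 -0.00882353  0.03420624] [[325.92892656 305.13120916]]
```

View pics/crop3.png

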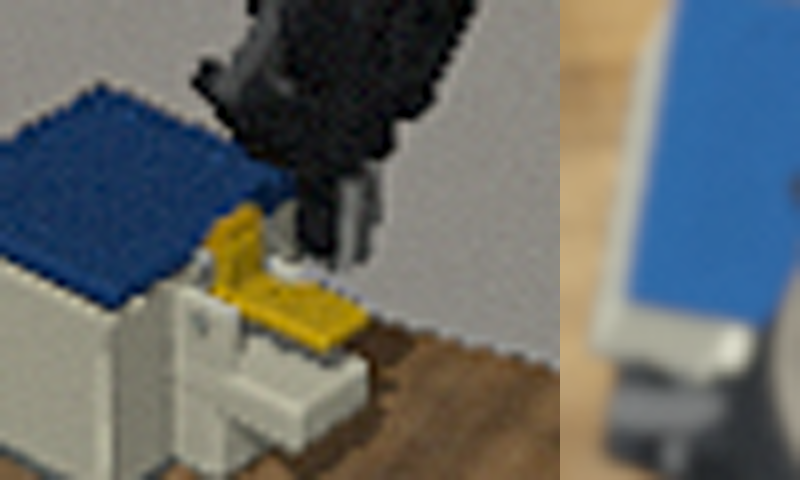

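Run:
```python
from h import *
for z in (0,.013,.019,.032): print(z,proj("side",[[.2494,-.6266,.2089+z]]))
print("base",proj("side",[[0,0,0]]),proj("top",[[0,0,0],[0.2494,-.6266,.22]]))
t=np.array([.4272,-.1276,.0787])
for d in np.eye(3)*.01: print("per 10mm side",proj("side",[t+d])-proj("side",[t]),"top",proj("top",[t+d])-proj("top",[t]))
s=cv2.imread("pics/side0.png")
cv2.imwrite("pics/crop4.png",np.hstack([cv2.resize(s[0:75,470:540],None,fx=6,fy=6,interpolation=cv2.INTER_CUBIC)]))
```

```text
0 [[492.38403887  66.88184542]]
0.013 [[493.24391221  62.76697362]]
0.019 [[493.64391132  60.85280211]]
0.032 [[494.51745828  56.67249605]]
base [[524.62583519 276.20636266]] [[341.18352913 440.27302018]
 [690.22061114 303.91194763]]
per 10mm side [[-3.48086735 -0.96065446]] top [[-0.46649916 -4.53862269]]
per 10mm side [[-1.54609704  1.88160654]] top [[-4.56761266  0.29685464]]
per 10mm side [[ 0.18211332 -3.18408635]] top [[ 0.79771443 -0.63908678]]
```

View pics/crop4.png

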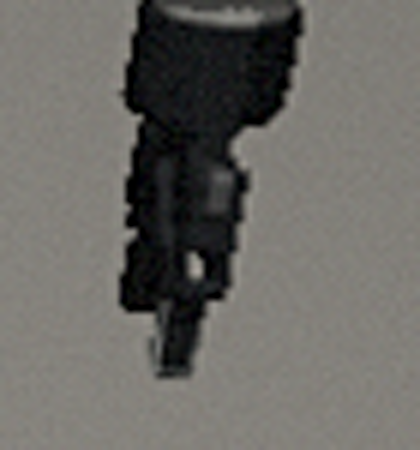

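Tip at crop (172,375) → about (499,62), roughly as predicted for open fingers. Continuing downward by touch.

Request:
play_rows([
  [0, [0, 0, 3], [0, 0, 0]],
  [0, [0, 0, 6], [0, 0, 0]],
  [0, [0, 0, 6], [0, 0, 0]],
])

```text
clock: 3.35
tcp_pos: [0.4271, -0.1276, 0.0725]
orientation: [0.992, -0.124, -0.0, -0.0]
contact_force: [-0.3, 0.7, -0.2]
grip_width: 0.0005
gripper_force: 0.0
```

Run:
```python
from h import *
q=telemetry.state();t=q["tcp_pos"]
print(t,q["contact_force"],q["torque"],q["joint_positions"],(proj("side",[t])-[330,130])*8)
a=vision.snapshot("side")[130:190,330:400]; b=vision.snapshot("top")[160:220,350:380]
cv2.imwrite("pics/crop5.png",np.hstack([cv2.resize(x,None,fx=8,fy=8,interpolation=cv2.INTER_CUBIC) for x in (a,b)]))
```

```text
[ 0.42707035 -0.1276001   0.07252451] [-0.28881808  0.73099476 -0.21517413] [-0.00483632 -0.0177301  -0.00519706] [ 0.31578004  0.31499571 -0.19166397  2.19545707  0.09895695  0.63944367
 -1.76651507] [[325.36914546 320.7517544 ]]
```

View pics/crop5.png

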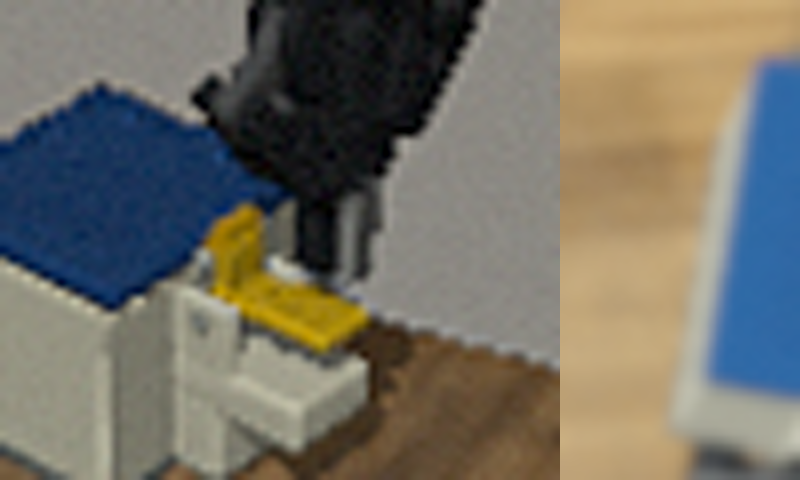

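Run:
```python
from h import *
L=np.array([[-.05,.05,.091],[-.05,-.05,.091],[.045,-.05,.091],[.045,.05,.091],[-.107,.013,.078],[-.107,-.013,.078]])
T=np.array([[75,208],[257,243],[278,80],[98,50],[122,332],[167,338]])/4+[350,155]
S=np.array([[197,192],[333,100],[188,32],[48,112],[350,218],[378,200]])/5.71+[310,135]
W=lambda p:L@R.from_euler('z',p[2]).as_matrix().T+[p[0],p[1],p[3]]
ft=lambda p:(proj("top",W(p))-T).ravel()
fs=lambda p:(proj("side",W(p))-S).ravel()
for nm,f in (("top",lambda p:np.r_[ft(p),p[3]*1e4]),("side",lambda p:np.r_[fs(p),p[3]*1e4]),("both+z",lambda p:np.r_[ft(p),fs(p)])):
    r=least_squares(f,[.5,-.1,0,0]); print(nm,r.x.round(4),r.cost.round(2)); print(f(r.x)[:12].round(1))
```

```text
top [ 0.5206 -0.1524 -0.2464 -0.    ] 1.34
[-0.4  1.  -0.3  0.4 -0.  -0.3  0.4 -0.7 -0.1 -0.6  0.5  0.1]
side [ 0.5168 -0.1426 -0.2552 -0.    ] 1.62
[ 0.2 -1.   0.5 -0.  -0.5  0.1 -0.3  0.1 -0.6  0.9  0.7 -0.1]
both+z [ 0.5222 -0.1542 -0.2482 -0.0083] 2.95
[-0.2  1.  -0.6  0.4 -0.2  0.   0.6 -0.3 -0.1 -0.8  0.4 -0.2]
```

Request:
play_rows([
  [0, [0, 0, 3], [0, 0, 0]],
  [0, [0, 0, 5], [0, 0, 0]],
  [0, [0, 0, 5], [0, 0, 0]],
])

```text
clock: 3.82
tcp_pos: [0.4271, -0.1276, 0.0676]
orientation: [0.992, -0.124, -0.0, -0.0]
contact_force: [-0.3, 0.0, 0.2]
grip_width: 0.0001
gripper_force: 0.0
```

Request:
play_rows([
  [0, [0, 0, 3], [0, 0, 0]],
  [0, [0, 0, 5], [0, 0, 0]],
  [0, [0, 0, 5], [0, 0, 0]],
])

```text
clock: 4.2
tcp_pos: [0.4271, -0.1276, 0.0626]
orientation: [0.992, -0.124, -0.0, -0.0]
contact_force: [-1.2, 0.3, -0.2]
grip_width: 0.0003
gripper_force: 0.0
```

Run:
```python
from h import *
q=telemetry.state();t=q["tcp_pos"]
print(t,q["contact_force"],(proj("side",[t])-[330,130])*8)
a=vision.snapshot("side")[130:190,330:400]
cv2.imwrite("pics/crop6.png",np.hstack([cv2.resize(x,None,fx=8,fy=8,interpolation=cv2.INTER_CUBIC) for x in (a,)]))
```

```text
[ 0.42714377 -0.12763869  0.06261976] [-1.16396247  0.26210936 -0.21557191] [[323.79010673 345.48110982]]
```

View pics/crop6.png

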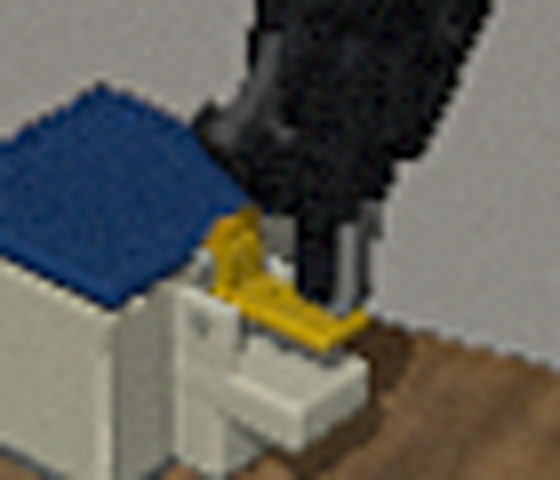

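The fingertips (335,308) are now drawn over the pad's front half (middle about (305,312)) – just above it, a little to the far side. So the shut fingers end short of the reported TCP; continuing.

Request:
play_rows([
  [0, [2, -4, 2], [0, 0, 0]],
  [0, [2, -4, 4], [0, 0, 0]],
  [0, [2, -4, 4], [0, 0, 0]],
])

```text
clock: 4.62
tcp_pos: [0.4303, -0.1241, 0.0587]
orientation: [0.992, -0.124, -0.0, -0.0]
contact_force: [-0.1, 0.7, 1.2]
grip_width: 0.0001
gripper_force: 0.0
```

Request:
play_rows([
  [0, [0, 0, 2], [0, 0, 0]],
  [0, [0, 0, 4], [0, 0, 0]],
  [0, [0, 0, 4], [0, 0, 0]],
])

```text
clock: 5.0
tcp_pos: [0.43, -0.1243, 0.0546]
orientation: [0.992, -0.124, -0.0, 0.0]
contact_force: [0.2, -0.6, -0.5]
grip_width: 0.0002
gripper_force: 0.1
```

```bash
cat >> h.py <<'E'
def look(tag):
    o=telemetry.state(); s=vision.snapshot("side"); cv2.imwrite(f"pics/{tag}.png",s)
    h=cv2.cvtColor(s,cv2.COLOR_BGR2HSV)[120:220,290:410]
    for n,lo,hi in(("blue",(105,120,40),(125,255,255)),("yel",(18,150,80),(32,255,255))):
        m=cv2.inRange(h,lo,hi); y,x=np.nonzero(m); print(n,len(x),"u",x.min()+290,x.max()+290,"v",y.min()+120,y.max()+120)
    print(o["clock"],o["tcp_pos"].round(4),o["contact_force"].round(1))
E
python3 - <<'E'
from h import *
look("s1")
s0=cv2.imread("pics/side0.png");s=cv2.imread("pics/s1.png")
for im in(s0,s):
    m=cv2.inRange(cv2.cvtColor(im,cv2.COLOR_BGR2HSV)[150:180,350:382],(18,150,80),(32,255,255))
    for r in m[:26:1]: print("".join(".Y"[v>0] for v in r))
    print()
E
```

```text
blue 592 u 319 366 v 141 169
yel 115 u 303 394 v 158 216
5.0 [ 0.43   -0.1243  0.0546] [ 0.2 -0.6 -0.5]Traceback (most recent call last):
  File "<stdin>", line 6, in <module>
  File "<stdin>", line 6, in <genexpr>
TypeError: string indices must be integers, not 'numpy.bool'
```

Run:
```python
from h import *
s0=cv2.imread("pics/side0.png");s=cv2.imread("pics/s1.png")
M=[cv2.inRange(cv2.cvtColor(im,cv2.COLOR_BGR2HSV)[153:177,350:380],(18,150,60),(32,255,255)) for im in(s0,s)]
for a,b in zip(*M): print("".join(".Y"[int(v>0)] for v in a)," ","".join(".Y"[int(v>0)] for v in b))
```

```text
..............................   ..............................
..............................   ..............................
..............................   ..............................
..........YY..................   ..............................
........YYYY..................   ..............................
.......YYYYYY.................   .........Y....................
......YYYYYYY.................   ........YYYYY.................
......YYYYYYY.................   .......YYYYYY.................
.......YYYYYY.................   .......YYYYYY.................
.......YYYYYY.................   ........YYYYY.................
.......YYYYYY.................   ........YYYYY.................
.......YYYYYYY................   ........YYYYY.................
.......YYYYYYYY...............   .......YYYYYYYY...............
......YYYYYYYYYYYYYYY.........   .......YYYYYYYY...............
........YYYYYYYYYYYYYYY.......   ........YYYYYYY...............
..........YYYYYYYYYYYYYYY.....   ..........YYYYY...............
..........YYYYYYYYYYYYYYYY....   ..........YYYYYY..............
............YYYYYYYYYYYYYYY...   ...........YYYYYY......YYY....
...............YYYYYYYYYY.....   ............YYYYYYY....YYYY...
.................YYYYYYY......   ..............YYYYYY..YYYYY...
...................YY.........   ................YYYYYYYYY.....
..............................   .................YYYYYY.......
..............................   ...................YY.........
..............................   ..............................
```

The nose and pad have tilted: the button is going down. Pressing on.

Request:
play_rows([
  [0, [0, 0, 2], [0, 0, 0]],
  [0, [0, 0, 4], [0, 0, 0]],
  [0, [0, 0, 4], [0, 0, 0]],
])

```text
clock: 5.42
tcp_pos: [0.43, -0.1243, 0.0506]
orientation: [0.992, -0.124, -0.0, 0.0]
contact_force: [-1.3, 0.7, 2.1]
grip_width: 0.0002
gripper_force: 1.4
```

```bash
python3 -c "
from h import *
look('s2')"
```

```text
blue 117 u 318 357 v 129 155
yel 107 u 356 375 v 160 177
5.425 [ 0.43   -0.1243  0.0506] [-1.3  0.7  2.1]
```

Lid popped open. Rising clear and letting it stand.

Request:
play_rows([
  [0, [-3, 0, -30], [0, 0, 0]],
  [0, [-6, 0, -70], [0, 0, 0]],
  [0, [-6, 0, -120], [0, 0, 0]],
  [0, [-6, 0, -160], [0, 0, 0]],
  [0, [-6, 0, -160], [0, 0, 0]],
  [0, [-6, 0, -160], [0, 0, 0]],
  [0, [-6, 0, -160], [0, 0, 0]],
  [0, [-6, 0, -160], [0, 0, 0]],
  [0, [-6, 0, -160], [0, 0, 0]],
  [0, [-6, 0, -160], [0, 0, 0]],
])

```text
clock: 6.72
tcp_pos: [0.4243, -0.1228, 0.2106]
orientation: [0.992, -0.124, -0.0, -0.0]
contact_force: [-0.4, -0.3, -0.5]
grip_width: -0.0002
gripper_force: 0.0
```

```bash
python3 -c "
from h import *
look('s3')
s=cv2.imread('pics/s3.png'); cv2.imwrite('pics/v.png',np.hstack([cv2.resize(x,None,fx=5,fy=5,interpolation=cv2.INTER_CUBIC) for x in (s[100:200,310:390],vision.snapshot('top')[150:250,345:425])]))"
```

```text
blue 121 u 318 359 v 128 155
yel 155 u 297 376 v 156 173
6.725 [ 0.4243 -0.1228  0.2106] [-0.4 -0.3 -0.5]
```

View pics/v.png

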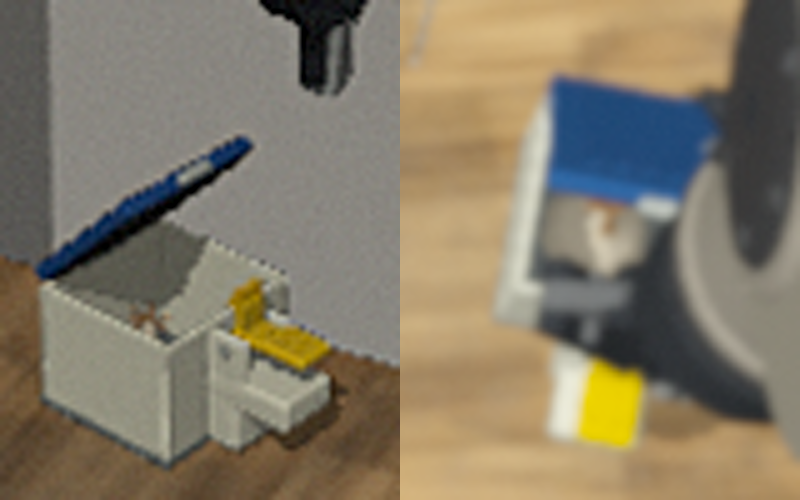

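The lid stands wide open (free edge at crop (250,145)), garlic visible inside (150,320), gripper clear above. Moving over the lid and waiting.

Request:
play_rows([
  [0, [30, 1, 0], [0, 0, 0]],
  [0, [60, 2, 0], [0, 0, 0]],
  [0, [91, 2, 0], [0, 0, 0]],
  [0, [91, 2, 0], [0, 0, 0]],
  [0, [91, 2, 0], [0, 0, 0]],
  [0, [91, 2, 0], [0, 0, 0]],
  [0, [91, 2, 0], [0, 0, 0]],
  [0, [91, 2, 0], [0, 0, 0]],
  [0, [91, 2, 0], [0, 0, 0]],
  [0, [91, 2, 0], [0, 0, 0]],
])

```text
clock: 8.07
tcp_pos: [0.5121, -0.1472, 0.2108]
orientation: [0.992, -0.124, 0.0, 0.0]
contact_force: [0.2, 0.7, -0.0]
grip_width: 0.0
gripper_force: 0.0
```

Request:
play_rows([
  [0, [0, 0, 0], [0, 0, 0]],
  [0, [0, 0, 0], [0, 0, 0]],
  [0, [0, 0, 0], [0, 0, 0]],
  [0, [0, 0, 0], [0, 0, 0]],
  [0, [0, 0, 0], [0, 0, 0]],
  [0, [0, 0, 0], [0, 0, 0]],
  [0, [0, 0, 0], [0, 0, 0]],
  [0, [0, 0, 20], [0, 0, 0]],
  [0, [0, 0, 40], [0, 0, 0]],
  [0, [0, 0, 40], [0, 0, 0]],
])

```text
clock: 9.32
tcp_pos: [0.511, -0.147, 0.1696]
orientation: [0.992, -0.124, -0.002, -0.0]
contact_force: [-0.1, 0.8, 0.7]
grip_width: -0.0002
gripper_force: 0.0
```

```bash
python3 -c "
from h import *
look('s4')"
```

```text
blue 123 u 318 359 v 128 155
yel 155 u 356 404 v 156 178
9.325 [ 0.511  -0.147   0.1696] [-0.1  0.8  0.7]
```

Request:
play_rows([
  [0, [1, 0, 8], [0, 0, 0]],
  [0, [1, 0, 16], [0, 0, 0]],
  [0, [1, 0, 24], [0, 0, 0]],
  [0, [1, 0, 32], [0, 0, 0]],
  [0, [1, 0, 40], [0, 0, 0]],
  [0, [1, 0, 48], [0, 0, 0]],
  [0, [1, 0, 56], [0, 0, 0]],
  [0, [1, 0, 64], [0, 0, 0]],
  [0, [1, 0, 72], [0, 0, 0]],
  [0, [1, 0, 72], [0, 0, 0]],
])

```text
clock: 10.62
tcp_pos: [0.5127, -0.1474, 0.0981]
orientation: [0.992, -0.124, -0.0, -0.0]
contact_force: [0.9, 0.3, 0.4]
grip_width: -0.0001
gripper_force: 0.3
```

```bash
python3 -c "
from h import *
look('s5')"
```

```text
blue 336 u 318 365 v 139 155
yel 153 u 294 376 v 156 173
10.625 [ 0.5127 -0.1474  0.0981] [0.9 0.3 0.4]
```

Request:
play_rows([
  [0, [0, 0, 5], [0, 0, 0]],
  [0, [0, 0, 10], [0, 0, 0]],
  [0, [0, 0, 15], [0, 0, 0]],
  [0, [0, 0, 20], [0, 0, 0]],
  [0, [0, 0, 20], [0, 0, 0]],
])

```text
clock: 11.3
tcp_pos: [0.5128, -0.1474, 0.0784]
orientation: [0.992, -0.124, -0.0, -0.0]
contact_force: [-0.3, -0.1, 1.8]
grip_width: -0.0002
gripper_force: 0.5
```

```bash
python3 -c "
from h import *
look('s6')"
```

```text
blue 502 u 319 366 v 141 163
yel 155 u 312 376 v 153 173
11.3 [ 0.5128 -0.1474  0.0784] [-0.3 -0.1  1.8]
```

Request:
play_rows([
  [0, [0, 0, 3], [0, 0, 0]],
  [0, [0, 0, 6], [0, 0, 0]],
  [0, [0, 0, 8], [0, 0, 0]],
  [0, [0, 0, 8], [0, 0, 0]],
])

```text
clock: 11.85
tcp_pos: [0.5129, -0.1474, 0.0705]
orientation: [0.992, -0.124, -0.0, -0.0]
contact_force: [0.6, 0.4, -0.5]
grip_width: -0.0001
gripper_force: 0.0
```

```bash
python3 -c "
from h import *
look('s7')"
```

```text
blue 572 u 319 367 v 144 167
yel 157 u 301 404 v 156 214
11.85 [ 0.5129 -0.1474  0.0705] [ 0.6  0.4 -0.5]
```

Request:
play_rows([
  [0, [0, 0, 1], [0, 0, 0]],
  [0, [0, 0, 2], [0, 0, 0]],
  [0, [0, 0, 3], [0, 0, 0]],
  [0, [0, 0, 3], [0, 0, 0]],
])

```text
clock: 12.4
tcp_pos: [0.5131, -0.1474, 0.069]
orientation: [0.992, -0.124, 0.0, 0.0]
contact_force: [-5.4, 1.5, 13.2]
grip_width: 0.0003
gripper_force: 6.6
```

```bash
python3 -c "
from h import *
look('s8')"
```

```text
blue 568 u 319 367 v 143 168
yel 154 u 356 375 v 156 173
12.4 [ 0.5131 -0.1474  0.069 ] [-5.4  1.5 13.2]
```

Request:
play_rows([
  [0, [0, 0, -10], [0, 0, 0]],
  [0, [0, 0, -40], [0, 0, 0]],
  [0, [0, 0, -80], [0, 0, 0]],
  [0, [0, 0, -120], [0, 0, 0]],
  [0, [-40, 0, -140], [0, 0, 0]],
  [0, [-40, 0, -140], [0, 0, 0]],
  [0, [-40, 0, -140], [0, 0, 0]],
  [0, [-40, 0, -140], [0, 0, 0]],
  [0, [-40, 0, -140], [0, 0, 0]],
  [0, [-40, 0, -140], [0, 0, 0]],
])

```text
clock: 13.7
tcp_pos: [0.4744, -0.1375, 0.2074]
orientation: [0.992, -0.124, -0.0, -0.0]
contact_force: [0.4, 1.5, -0.1]
grip_width: -0.0003
gripper_force: 0.0
```

```bash
python3 -c "
from h import *
look('s9')
a=cv2.imread('pics/side0.png');b=cv2.imread('pics/s9.png')
d=cv2.absdiff(a,b).max(2)
print('box diff',(d[135:200,310:385]>40).sum(),'green',(d[215:295,225:320]>40).sum())
d=cv2.absdiff(a,cv2.imread('pics/s3.png')).max(2); print('open ref',(d[135:200,310:385]>40).sum())
"
```

```text
blue 698 u 319 367 v 141 167
yel 155 u 310 376 v 156 185
13.7 [ 0.4744 -0.1375  0.2074] [ 0.4  1.5 -0.1]
box diff 0 green 0
open ref 901
```

The box looks exactly as it did before opening (no changed pixels), and so does the green box, so I'm handing in.

```bash
python3 -c "
from workcell import ticket
print(ticket.close_job())"
```

```text
the job is handed in; nothing more can be done
None
```

The blue-lidded box was opened with its button, stood wide open for over two seconds with what looks like garlic visible inside, then was pushed down and stayed shut by itself; the green-lidded box stayed closed, and the job is handed in at about 14 s.

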